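Feel the end float of a pump shaft

ROBOT

A 6-joint arm with a two-finger parallel gripper is mounted at the origin on the work surface. World frame = base frame: x ahead of the robot, y to its left, z up, the work surface at z = 0. Lengths are in m, angles in rad, forces in N, time in s.
With the tool pointing down it reaches from about 0.325 to 0.9 m from the base axis. Payload 6.1 kg.
Tool frame: the origin (TCP) lies at the very end of the fingers, on their centre line; the grasp point (between the pads) lies pinch_z behind it (pinch_z is the distance from the TCP to the grasp point, in m); z points along the fingers, y is the line along which they close (so a half turn about z gives the same grasp; the last joint's range is limited). The gripper opens to 87 mm and grips with 3 to 60 N. Pads are 19 mm wide; open, the fingers measure 117 mm over their backs; the gripper's body (75 mm by 190 mm) begins 51 mm behind the grasp point.
Start: joints at [1.181, 0.22, 1.526, -0, 1.395, -0.126], TCP at [0.163, 0.603, 0.223] pointing down, gripper open.
Joint ranges: [-2.98, 2.98], [-0.91, 2.08], [0.09, 2.57], [-1.24, 4.39], [0.2, 2.65], [-2.68, 2.68]. Speed limits (rad/s): [2.57, 2.57, 3.01, 3.14, 3.14, 3.14].

INTERFACE

Orientations are given as a rotation vector (axis times angle).
In Python, from plant import * gives the robot as it stands. The module is installed in compiled form; this text tells all that it offers.
- The arm moves only by the tool send_rows, never from a script. Its argument "commands" is one flat list of numbers, 7 for each row, row after row: the turn, a rotation vector about the world's x, y, z in degrees, then the shift along the world's x, y, z in mm, then the opening, from 0 (shut) to 1 (fully open). A call has 1 to 20 rows; each row shifts and turns the commanded pose from where the row before left it; what a row does not reach is not made up. A row lasts 1/12 s, in which the tool goes at most 41.7 mm and 7.16 degrees, less where a joint would pass 70% of its speed; a pose out of reach is approached as far as the arm can. A call is refused whole if a number of a shift passes 41.7 or a number of a turn 7.16, either way. A call with a gripper value outside its range is refused whole. The fingers move at their own pace and stop on an object; "newtons" is the grip in N (left out, the last holds). Time passes only in rows, so rows that do not move let the fingers close. It gives the time, the measured TCP pose, the force, the opening and the grip force at its end, in the units of the state.
- get_state(): the state, without advancing time (a new reading comes with each control period).
- capture(name): name is "side" or "top"; returns a dict with "img" (400x640x3 uint8, blue, green, red), "fovy" (degrees; the focal length in pixels is half the picture's height over the tangent of half this angle, whatever the lens; pixels are square), "cx", "cy" (the principal point, pixels), "world_to_cam" (4x4, takes a point from world to camera coordinates). Camera axes: x right, y down, z forward; pixel columns grow to the right and rows downward; lengths in m; the calibration is good to about 2 mm. A picture is of the moment at which its call begins. There is no depth.
- sign_off(): hands the job in; it is judged then, once.
The state is a dict: "clock": time; "q": joint angles; "qd": joint speeds; "effort": joint torques, N m; "eef_pos": TCP position; "ee_rot": TCP orientation; "ft_force": force on the tool from outside, world axes, zero at the start; "moment": the same for the moment, N m; "grip_width": opening from 0.0 (shut) to 1.0 (fully open); "finger_force": force on a finger pad.
Only numpy, scipy, OpenCV 4.12 (cv2) and the standard library are available. Lean on these libraries where they do the work, as an engineer would, in place of code of your own. Each camera call takes 0.05 s, during which the arm holds its last target. There are 200 camera calls.

TASK

Two pump shafts stand in bearing brackets on the lab bench. Take the one that ends in the wide flat coupling disc, draw it out of its bracket until its brass collar comes up against the bearing nearer the disc, then push it back the other way until the collar comes up against the far bearing, and let go of it there. Leave the other shaft, the one with the narrow barrel coupling, as it is.

Things in the scene. Friction and masses are not known exactly. Their poses are not given: they have to be found in the camera images.
- disc_shaft (a joint): Sliding position (m) of the shaft to check, level, axis 66 mm above the bench, in two grey bearings (52 wide, 92 high) on a fixed plate. 0 = fully in (brass collar touches the bearing far from the disc), 0.045 = drawn fully out (collar touches the bearing nearer the disc). Stops are hard with a little give (about 5 N per mm); friction about 3 N; it stays where left. Shafts point roughly to the robot's left; either may be the nearer one.
- disc_center (a point): Centre of that shaft's steel disc: 88 diameter, 14 thick, faces square to the shaft, rim top 110 mm above the bench. Moves with it. x axis = along the shaft, drawing-out direction (away from the bearings), z up. Between disc and near bearing: bare 12 mm shaft, 48 mm free room fully in, 93 fully out. Outside: a hub 28 diameter, 10 long. The top 30 mm can be pinched across the faces from above.
- barrel_shaft (a joint): Sliding position (m) of the other shaft, same kind of bracket, same meaning and range (0 to 0.045). To be left alone.
- barrel_center (a point): Middle of the barrel coupling on that other shaft: a plain steel cylinder 32 mm in diameter and 50 mm long, coaxial with its shaft, 66 mm above the bench; x axis = along the shaft away from its bearings.

How it is judged:
On the way, in this order (a step that is already met when the one before it is completed fails the run):
1. the disc shaft is drawn out to its outer stop (within 8 mm of it) (value of joint disc_shaft above 0.037 m), for 0.2 s.
2. the disc shaft is pushed back to its inner stop (within 8 mm of it) (value of joint disc_shaft below 0.008 m), for 0.2 s.
At the end, for the whole second after the job is handed in: After having been drawn out to its outer stop, the disc shaft is left at rest at its inner stop (within 8 mm of it), and the barrel shaft is within 10 mm of where it began (value of joint disc_shaft below 0.008 m and distance of barrel_center from where it was at the start of the episode below 0.01 m); the robot touches nothing.
It fails at once if the barrel shaft is slid more than 10 mm from where it was (distance of barrel_center from where it was at the start of the episode above 0.01 m).
It also fails if it takes over 32 s, if anything falls off the work surface, if the arm or the gripper's body presses on something with over 40 N, if the wrist force passes 120 N, or if a joint passes its speed limit or range.

## Working session

There is one attempt and no reset: what is moved stays moved. The work goes in short steps, Python scripts to look and compute and a tool call to move; the robot and the scene stay as the last step left them, time stands still between calls to the robot, and variables do not carry over. Pictures are saved under pics/ and viewed, at most 10 in all, crops included, and the job is handed in when it is done.

Besides the shell and the picture viewer there is one more tool, called after "Emit:" as a command line: name --argument value ..., lists and objects as JSON in quotes. send_rows: Moves the arm, as the interface text tells. Its arguments: {"type":"object","properties":{"commands":{"type":"array","items":{"type":"number"}},"newtons":{"type":"number"}},"required":["commands"]}

```bash
mkdir -p pics; cat > h.py <<'E'
from plant import *
import numpy as np, cv2
def ray(c,u,v):
    f=200/np.tan(np.radians(c["fovy"])/2); M=np.array(c["world_to_cam"]); R,t=M[:3,:3],M[:3,3]
    return -R.T@t, R.T@np.array([(u-c["cx"])/f,(v-c["cy"])/f,1])
def onz(c,u,v,z):
    o,d=ray(c,u,v); return o+d*(z-o[2])/d[2]
def proj(c,p):
    f=200/np.tan(np.radians(c["fovy"])/2); M=np.array(c["world_to_cam"]); q=M[:3,:3]@p+M[:3,3]
    return q[:2]/q[2]*f+[c["cx"],c["cy"]]
E
python3 - <<'E'
from h import *
for n in("side","top"):
    c=capture(n); cv2.imwrite(f"pics/{n}1.png",c["img"]); print(n,c["fovy"],c["cx"],c["cy"],ray(c,320,200))
s=get_state();print(s)
E
```

```text
side 43.01596915156742 315.2214462833156 199.72066814780874 (array([0.26937347, 0.43528271, 0.49582593]), array([ 0.40328256, -0.70289552, -0.5859949 ]))
top 47.54022882709692 317.2345087623508 198.10295773314627 (array([ 0.50249499, -0.04446296,  0.81356548]), array([ 0.09486288, -0.00568592, -0.9955015 ]))
{'clock': 0.1, 'q': array([ 1.18091742e+00,  2.21158696e-01,  1.52750540e+00, -1.25759227e-05,
        1.39470525e+00, -1.26103297e-01]), 'qd': array([-0.00023898, -0.00032128, -0.00276616,  0.00109107,  0.00145705,
        0.00019985]), 'effort': array([ 5.91047556e-04, -4.95940125e+01, -3.88522375e+01,  7.02345022e-02,
        5.15294960e-02, -1.78552938e-05]), 'eef_pos': array([0.16274752, 0.60285221, 0.22153497]), 'ee_rot': array([-4.13075970e-01, -3.11387099e+00,  2.70303299e-03]), 'ft_force': array([-0.82391756, -0.52982583, -0.56996956]), 'moment': array([ 0.03954126, -0.01395046, -0.01615452]), 'finger_force': 0.0, 'grip_width': 0.9986597635178426}
```

View pics/top1.png

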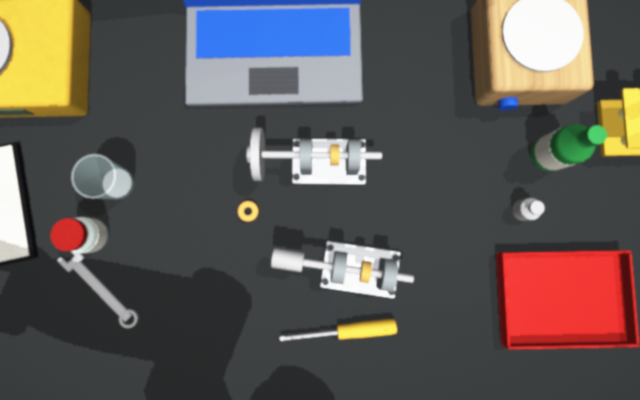

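View pics/side1.png

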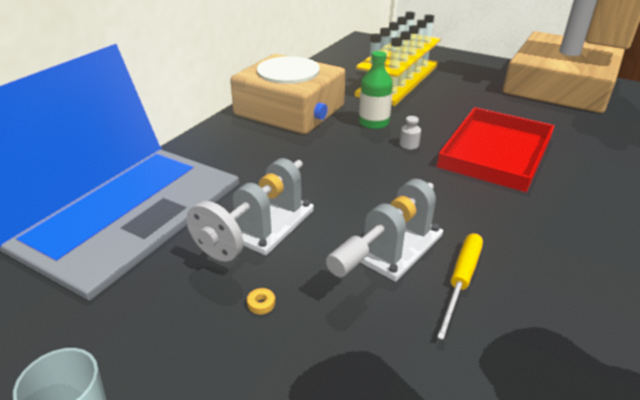

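The top view shows the disc shaft as the farther one: disc at about (256,154), axis along row 155, collar at (335,155) between bearings at 306 and 354. The barrel is at (287,260). The side view confirms this, with the disc at (214,231).

```bash
python3 - <<'E'
from h import *
t=capture("top"); s=capture("side")
a=cv2.resize(t["img"][115:195,235:395],None,fx=5,fy=5,interpolation=cv2.INTER_CUBIC)
b=cv2.resize(s["img"][150:270,180:320],None,fx=5,fy=5,interpolation=cv2.INTER_CUBIC)
cv2.imwrite("pics/t2.png",a); cv2.imwrite("pics/s2.png",b)
g=cv2.cvtColor(t["img"],cv2.COLOR_BGR2GRAY)
# shaft centreline rows in bare sections
for u in list(range(268,296,4))+[372,376,380]:
    col=g[140:172,u].astype(float); w=np.clip(col-70,0,None); v=140+(w*np.arange(32)).sum()/w.sum(); print(u,round(v,2),onz(t,u,v,.066).round(4))
for v in range(124,186,4): print(v,g[v,244:272])
try:
    import plant; print(getattr(plant,'pinch_z',None))
except Exception as e: print(e)
E
```

```text
268 154.17 [0.6522 0.0367 0.066 ]
272 154.24 [0.652 0.03  0.066]
276 154.26 [0.6518 0.0234 0.066 ]
280 154.27 [0.6517 0.0167 0.066 ]
284 154.28 [0.6515 0.01   0.066 ]
288 154.3 [0.6514 0.0033 0.066 ]
292 158.65 [ 0.6439 -0.0033  0.066 ]
372 155.24 [ 0.6472 -0.1369  0.066 ]
376 155.28 [ 0.647  -0.1436  0.066 ]
380 155.26 [ 0.6469 -0.1503  0.066 ]
124 [66 67 66 66 67 66 66 66 66 66 64 59 49 45 44 44 44 44 44 44 46 54 62 66
 66 66 66 66]
128 [ 66  66  66  66  66  67  67  72  85 101 112 113 112 110 108 106  99  86
  69  55  49  54  61  66  66  66  67  67]
132 [ 67  67  66  66  66  69  83 119 157 176 180 180 178 177 172 159 133 107
  92  78  61  57  63  66  66  67  67  66]
136 [ 66  66  66  67  68  77 112 163 198 210 211 210 208 205 196 169 126  99
  93  88  74  63  64  66  67  66  66  67]
140 [ 66  66  66  66  70  97 155 206 226 227 226 225 224 220 204 165 120  99
  96  92  80  61  48  44  44  44  45  44]
144 [ 66  66  67  69  77 114 176 223 233 233 233 233 233 229 209 159 113  98
  96  94  84  67  52  48  47  48  48  47]
148 [ 61  67  93 130 160 179 208 232 238 239 240 240 240 236 213 1
[... 402 characters left out ...]
68  68]
164 [ 58  58  59  60  67 101 169 223 236 238 239 240 240 237 221 169 118  99
  94  91  81  70  66  67  66  67  67  67]
168 [ 58  59  58  58  61  86 143 199 225 229 231 231 232 231 222 186 133 102
  96  91  82  69  62  60  61  62  63  63]
172 [ 59  58  58  58  59  65  98 156 202 217 220 221 222 221 214 188 137 102
  94  89  79  66  59  58  59  59  57  58]
176 [ 57  58  58  57  58  59  70 104 150 180 192 195 196 198 196 185 156 117
  96  85  75  69  67  66  67  67  66  67]
180 [ 58  59  58  58  57  58  58  62  73  94 110 117 120 122 122 124 116 101
  85  74  68  67  67  67  67  67  66  67]
184 [58 57 58 58 57 58 58 58 58 58 59 57 59 62 65 67 66 67 66 67 67 66 66 67
 67 67 67 67]
0.0187
```

View pics/t2.png

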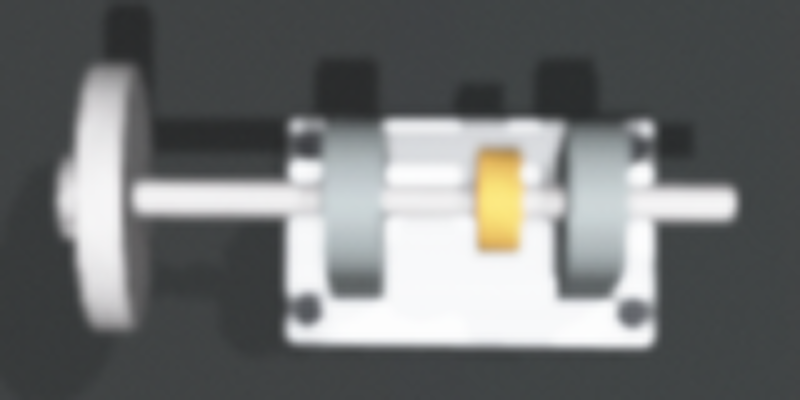

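View pics/s2.png

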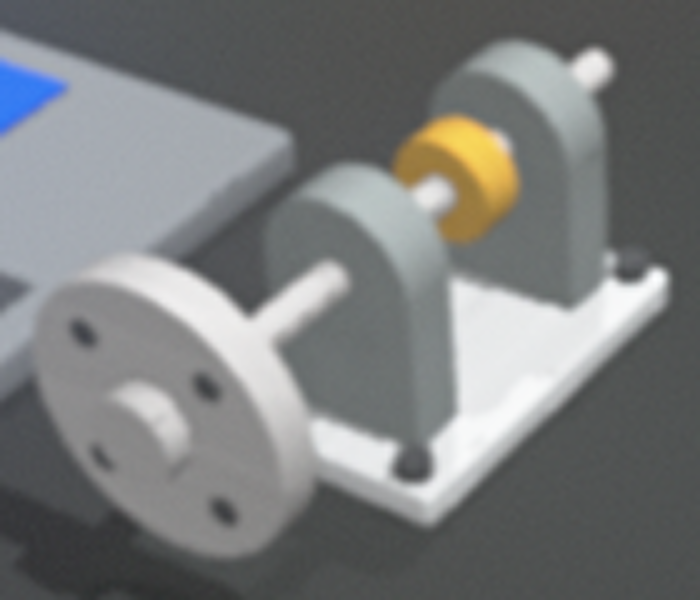

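The crops show the disc rim spanning columns 250–259 and the near bearing's outer face at about column 300. The collar is at 330–339, about two thirds of the way in.

```bash
python3 - <<'E'
from h import *
from scipy.spatial.transform import Rotation as R
t=capture("top"); s=capture("side")
for u in(249.8,254.3,258.8): print(onz(t,u,152,.110).round(4))
print("bearing",onz(t,300,154,.092).round(4), "collar",onz(t,330,154,.08),onz(t,339.4,154,.08),"b inner",onz(t,312,154,.092),onz(t,348.5,154,.092))
# side check: outer face centre/hub
d=np.array([.0275,1,0]);d/=np.linalg.norm(d)
g=onz(t,254.3,152,.110)
c=np.array([.652,g[1],.066])
for q in (c,c+d*.017,c+d*.007+[0,0,.044],c-d*.007+[0,0,.044],c+d*.007-[0,0,.044]): print("side",proj(s,q).round(1),"top",proj(t,q).round(1))
st=get_state(); M=R.from_rotvec(st["ee_rot"]).as_matrix(); print(M.round(3)); print(st["eef_pos"],np.degrees(np.arctan2(M[1,1],M[0,1])))
b=onz(t,287,260,.066);print("barrel",b)
E
```

```text
[0.6474 0.0606 0.11  ]
[0.6473 0.0535 0.11  ]
[0.6471 0.0464 0.11  ]
bearing [ 0.6463 -0.0177  0.092 ] collar [ 0.64783194 -0.06644107  0.08      ] [ 0.64755014 -0.08184515  0.08      ] b inner [ 0.64598532 -0.03706314  0.092     ] [ 0.64490894 -0.09590087  0.092     ]
side [213.2 231.2] top [258.  154.5]
side [204.5 238.2] top [247.8 154.4]
side [205.5 207.4] top [249.8 149. ]
side [212.9 201.9] top [258.7 149.1]
side [213.5 258.8] top [257.3 159.3]
[[-0.965  0.261 -0.   ]
 [ 0.261  0.965 -0.001]
 [ 0.    -0.001 -1.   ]]
[0.16289947 0.60318603 0.22214584] 74.88743767487759
barrel [0.47633038 0.00694708 0.066     ]
```

Emit:
send_rows --commands '[0,0,0.7,24,-27,4,0.6,0,0,0.7,24,-27,4,0.6,0,0,0.7,24,-27,4,0.6,0,0,0.7,24,-27,4,0.6,0,0,0.7,24,-27,4,0.6,0,0,0.7,24,-27,4,0.6,0,0,0.7,24,-27,4,0.6,0,0,0.7,24,-27,4,0.6,0,0,0.7,24,-27,4,0.6,0,0,0.7,24,-27,4,0.6,0,0,0.7,24,-27,4,0.6,0,0,0.7,24,-27,4,0.6,0,0,0.7,24,-27,4,0.6,0,0,0.7,24,-27,4,0.6,0,0,0.7,24,-27,4,0.6,0,0,0.7,24,-27,4,0.6,0,0,0.7,24,-27,4,0.6,0,0,0.7,24,-27,4,0.6,0,0,0.7,24,-27,4,0.6,0,0,0.2,24,-27,4,0.6]' --newtons 30

```text
clock: 1.97
eef_pos: [0.6439, 0.0618, 0.3026]
ee_rot: [-0.044, -3.141, -0.0]
ft_force: [-0.3, -0.3, 0.4]
grip_width: 0.6
finger_force: 0.0
```

Emit:
send_rows --commands '[0,0,0,1.4,-1.4,-30,0.6,0,0,0,1.4,-1.4,-30,0.6,0,0,0,1.4,-1.4,-30,0.6,0,0,0,1.4,-1.4,-30,0.6,0,0,0,1.4,-1.4,-30,0.6,0,0,0,1.4,-1.4,-30,0.6,0,0,0,0,0,0,0.6,0,0,0,0,0,0,0.6]'

```text
clock: 2.63
eef_pos: [0.6497, 0.055, 0.1206]
ee_rot: [-0.044, -3.136, -0.0]
ft_force: [0.4, 0.1, 1.0]
grip_width: 0.597
finger_force: 0.0
```

```bash
python3 - <<'E'
from h import *
t=capture("top"); s=capture("side"); print(get_state()["eef_pos"])
a=cv2.resize(t["img"][95:215,195:355],None,fx=3,fy=3);b=cv2.resize(s["img"][110:290,130:330],None,fx=2,fy=2)
cv2.imwrite("pics/c3.png",np.hstack([cv2.resize(a,(400,300)),cv2.resize(b,(333,300))]))
E
```

```text
[0.65267871 0.05504552 0.12486662]
```

View pics/c3.png

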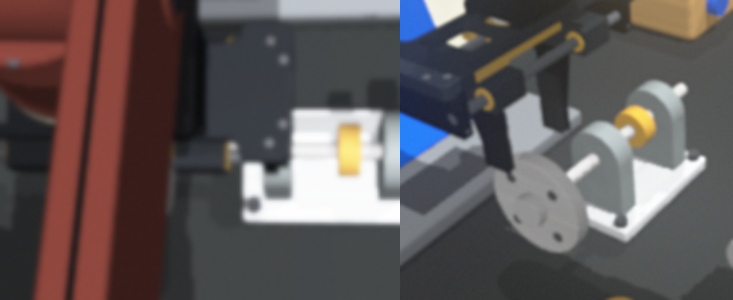

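The fingers straddle the disc: the outer finger is in front of its face and the inner one is between disc and bearing. Next I descend and close.

Emit:
send_rows --commands '[0,0,0,0,-0.5,-10,0.6,0,0,0,0,-0.5,-10,0.6,0,0,0,0,0,-10,0.6,0,0,0,0,0,-8,0.6,0,0,0,0,0,0,0.6,0,0,0,0,0,0,0,0,0,0,0,0,0,0,0,0,0,0,0,0,0,0,0,0,0,0,0,0,0,0,0,0,0,0,0,0,0,0,0,0,0,0]' --newtons 30

```text
clock: 3.65
eef_pos: [0.6516, 0.0539, 0.0849]
ee_rot: [0.044, 3.141, -0.0]
ft_force: [-0.5, 0.4, 0.2]
grip_width: 0.23
finger_force: 0.0
```

Emit:
send_rows --commands '[0,0,0,0,0,0,0,0,0,0,0,0,0,0,0,0,0,0,0,0,0,0,0,0,0,0,0,0,0,0,0,0,0,0,0]'

```text
clock: 4.07
eef_pos: [0.6515, 0.0536, 0.0848]
ee_rot: [0.044, 3.141, -0.001]
ft_force: [-1.1, -2.7, 2.6]
grip_width: 0.156
finger_force: 30.0
```

Emit:
send_rows --commands '[0,0,0,0.1,3,0,0,0,0,0,0.1,3,0,0,0,0,0,0.1,3,0,0,0,0,0,0.1,3,0,0,0,0,0,0.1,3,0,0,0,0,0,0.1,3,0,0,0,0,0,0.1,3,0,0,0,0,0,0.1,3,0,0,0,0,0,0,0,0,0]'

```text
clock: 4.82
eef_pos: [0.6523, 0.079, 0.0849]
ee_rot: [0.043, 3.141, 0.001]
ft_force: [-1.8, -1.0, 4.5]
grip_width: 0.16
finger_force: 30.0
```

Emit:
send_rows --commands '[0,0,0,0,2,0,0,0,0,0,0.1,1,0,0,0,0,0,0,1,0,0,0,0,0,0,0,0,0]'

```text
clock: 5.15
eef_pos: [0.6523, 0.0825, 0.0848]
ee_rot: [0.044, 3.141, 0.0]
ft_force: [-3.0, -2.7, 5.2]
grip_width: 0.163
finger_force: 30.0
```

Emit:
send_rows --commands '[0,0,0,0,1,0,0,0,0,0,0,1,0,0,0,0,0,0,1,0,0,0,0,0,0,0,0,0]'

```text
clock: 5.48
eef_pos: [0.6523, 0.0829, 0.0848]
ee_rot: [-0.044, -3.141, 0.006]
ft_force: [-2.5, -10.4, 6.1]
grip_width: 0.155
finger_force: 30.0
```

Emit:
send_rows --commands '[0,0,0,0,1,0,0,0,0,0,0,0,0,0,0,0,0,0,0,0,0,0,0,0,0,0,0,0]'

```text
clock: 5.82
eef_pos: [0.6523, 0.0829, 0.0848]
ee_rot: [-0.045, -3.141, 0.007]
ft_force: [-3.7, -13.6, 5.8]
grip_width: 0.155
finger_force: 30.0
```

```bash
python3 - <<'E'
from h import *
s=capture("side");t=capture("top")
a=cv2.resize(s["img"][130:280,160:320],(427,400),interpolation=cv2.INTER_CUBIC);b=cv2.resize(t["img"][115:195,275:395],None,fx=3,fy=3)
o=np.zeros((400,787,3),np.uint8);o[:,:427]=a;o[:240,427:]=b
cv2.imwrite("pics/c4.png",o)
E
```

```text
(no output)
```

View pics/c4.png

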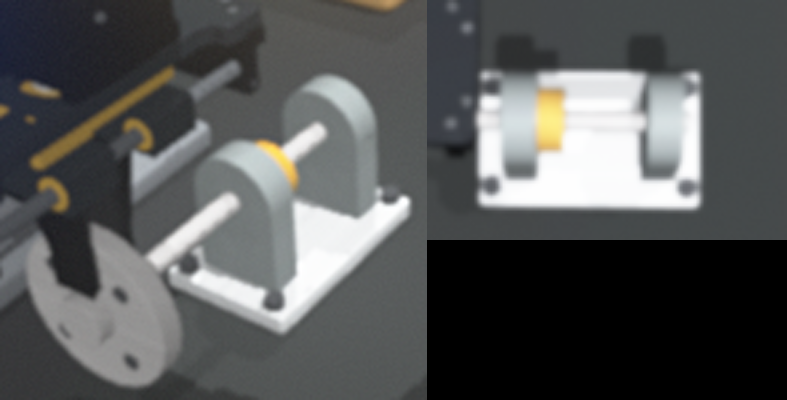

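The collar is up against the near bearing, at about (550,120) in the right-hand view. Now I push back.

Emit:
send_rows --commands '[0,0,0,-0.1,-3,0,0,0,0,0,-0.1,-3,0,0,0,0,0,-0.1,-3,0,0,0,0,0,-0.1,-3,0,0,0,0,0,-0.1,-3,0,0,0,0,0,-0.1,-3,0,0,0,0,0,-0.1,-3,0,0,0,0,0,-0.1,-3,0,0,0,0,0,-0.1,-3,0,0,0,0,0,-0.1,-3,0,0,0,0,0,-0.1,-3,0,0,0,0,0,-0.1,-3,0,0,0,0,0,0,-3,0,0,0,0,0,0,-3,0,0,0,0,0,0,-3,0,0,0,0,0,0,0,0,0]'

```text
clock: 7.25
eef_pos: [0.6512, 0.0408, 0.0848]
ee_rot: [0.044, 3.141, 0.0]
ft_force: [-2.0, 1.4, 5.9]
grip_width: 0.158
finger_force: 30.0
```

Emit:
send_rows --commands '[0,0,0,0,-1,0,0,0,0,0,0,-1,0,0,0,0,0,0,-1,0,0,0,0,0,0,-1,0,0,0,0,0,0,0,0,0,0,0,0,0,0,0,0]'

```text
clock: 7.75
eef_pos: [0.6511, 0.0378, 0.0848]
ee_rot: [0.044, 3.141, 0.002]
ft_force: [-1.3, 4.0, 6.1]
grip_width: 0.159
finger_force: 30.0
```

Emit:
send_rows --commands '[0,0,0,0,-1,0,0,0,0,0,0,-1,0,0,0,0,0,0,0,0,0,0,0,0,0,0,0,0]'

```text
clock: 8.08
eef_pos: [0.6511, 0.0378, 0.0849]
ee_rot: [0.043, 3.141, 0.006]
ft_force: [0.7, 10.5, 6.0]
grip_width: 0.158
finger_force: 30.0
```

The stop is reached after 45 mm of travel. I'll open partway, which keeps the inner finger clear of the bearing, then lift.

Emit:
send_rows --commands '[0,0,0,0,1,0,0,0,0,0,0,0,0,0.5,0,0,0,0,0,0,0.5,0,0,0,0,0,0,0.5,0,0,0,0,0,0,0.5,0,0,0,0,0,0,0.5,0,0,0,0,0,0,0.5,0,0,0,0,0,0,0.5]'

```text
clock: 8.75
eef_pos: [0.651, 0.0357, 0.0843]
ee_rot: [-0.045, -3.141, 0.0]
ft_force: [-1.5, -0.2, -0.6]
grip_width: 0.486
finger_force: 0.0
```

Emit:
send_rows --commands '[0,0,0,0,0,5,0.5,0,0,0,0,0,10,0.5,0,0,0,0,0,15,0.5,0,0,0,0,0,20,0.5,0,0,0,0,0,25,0.5,0,0,0,0,0,25,0.5,0,0,0,0,0,25,0.5,0,0,0,0,0,15,0.5,0,0,0,0,0,0,0.5,0,0,0,0,0,0,0.5]'

```text
clock: 9.58
eef_pos: [0.6519, 0.0359, 0.2264]
ee_rot: [0.044, 3.138, -0.0]
ft_force: [-0.1, -0.2, -1.3]
grip_width: 0.499
finger_force: 0.0
```

```bash
python3 - <<'E'
from h import *
s=capture("side");t=capture("top");print(get_state()["eef_pos"],get_state()["ft_force"])
a=cv2.resize(s["img"][130:290,160:460],(600,320),interpolation=cv2.INTER_CUBIC);b=t["img"][100:300,240:420]
o=np.zeros((320,780,3),np.uint8);o[:,:600]=a;o[:200,600:]=b
cv2.imwrite("pics/c5.png",o)
E
```

```text
[0.65030846 0.03600723 0.22322914] [-0.38672503 -0.43627894 -0.39674276]
```

View pics/c5.png

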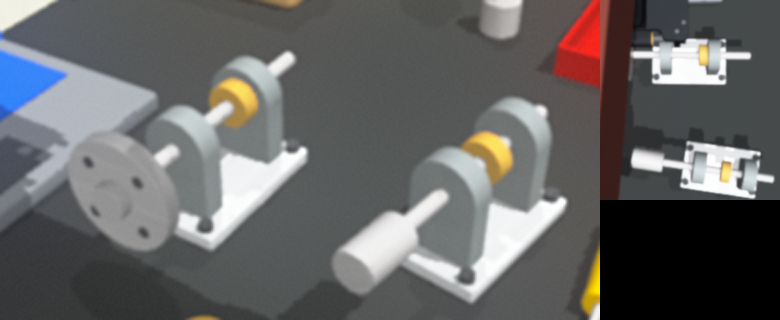

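The disc shaft's collar is against the far bearing, at about (705,57) in the composite picture. The barrel shaft has not moved and the gripper is clear.

```bash
python3 -c "
from plant import *
print(sign_off())"
```

```text
the job is handed in; nothing more can be done
None
```

The disc shaft was drawn out to its outer stop, pushed back 45 mm to its inner stop and released there; the barrel shaft was left alone and the job is handed in, with no verdict returned.

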